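Set the travel stop of a sliding leaded sash short of the tight spot in its track

TASK

The sash of the little sliding window lying on the bench binds at a bent place somewhere along its track. Slide it open by its handle, gently, until you feel it start to bind - do not force it into the tight place - then back it off about a centimetre so that it runs free, and slide the orange travel stop along the rail until it sits against the sash's edge. Let go, and leave the things around the window as they are.

Things in the scene. Friction and masses are not known exactly. Their poses are not given: they have to be found in the camera images.
- frame: White aluminium frame of a small sliding window, fixed, lying flat, room side up: 310 mm (x) by 640 mm (y), 52 mm high; origin at the centre of its underside, z up. Long rails run along its y at x = -138 mm (near rail, carries the orange travel stop) and x = +138 mm (far rail, the head track). The +y half holds a fixed clear pane, over which the sash passes.
- head_track: The frame's far rail, track of the sash's far edge. Its lip, out of sight, is bent inwards (bent_lip) at one place, first met by the sash at 90 to 175 mm of opening: different every time, found only by feel. There the push needed rises by about 1.5 to 2 N per mm over 10 mm, above 3 N of sliding friction; pulled back, the sash runs free. Over 20 N on the lip is too much.
- sash: Dark grey sash with coloured leaded glass, 260 mm (x) by 300 mm (y) by 18 mm, 2 kg; origin at its centre, 35 mm above the bench, axes of the frame. It slides only along the frame's y: +y opens it (towards the travel stop). Closed, its origin is at y = -140 mm in the frame; it starts 0 to 40 mm open. It takes about 3 N to slide and stays where it is left.
- sash_handle (a point): Centre of the steel bar pull on the sash's closing stile (its -y side): a bar 120 mm long along the sash's x, 12 mm wide along y and 12 mm high, on two posts 96 mm apart; its centre is 86 mm above the bench and 42 mm above the sash. Axes are those of the sash.
- sash_lead (a point): Point on the upper edge of the sash's leading (+y) end face, 110 mm towards the near rail from the sash's middle, where the travel stop's foot meets it. Axes are those of the sash.
- stop: Orange plastic travel stop clipped astride the near rail; slides only along the frame's y with about 6 N and stays where left. Saddle 44 (x) by 40 (y) by 14 mm, a foot reaching down into the sash's path, and on top a finger grip 22 (x) by 30 (y) by 36 mm, its top 102 mm above the bench. Origin at the middle of the saddle's underside; axes of the frame. Starts near the rail's +y end.
- stop_grip (a point): Centre of the stop's finger grip, 34 mm above the stop's origin, 86 mm above the bench.
- stop_face (a point): Middle of the stop foot's -y face, the face that meets the sash's leading end; 20 mm towards -y from the middle of the stop's grip. It lies in the same line along y as sash_lead.
- spray: Bystander: clear spray bottle with orange neck, 76 mm across, 182 mm tall, standing; origin at the centre of its underside.
- tape: Bystander: roll of masking tape lying flat, 104 mm across, 48 mm high; origin at the centre of its underside.
- jar: Bystander: amber glass jar with steel lid, 68 mm across, 85 mm high; origin at the centre of its underside.
- glassbox: Bystander: open cardboard box of glass strips, 130 by 190 by 45 mm; origin at the centre of its underside.

How it is judged (in metres and radians):
On the way, in this order (a step that is already met when the one before it is completed fails the run):
1. the sash has been slid into the tight spot until it binds (it bears on the bent lip with over 2 N) (contact force between sash and head_track above 2 N), for 0.03 s.
2. the sash has been backed off clear of the tight spot, by no more than 20 mm (y of bent_lip in the frame of sash_lead between -0.003 and 0.016 m and contact force between sash and head_track below 0.2 N), for 0.2 s.
At the end, for the whole second after the job is handed in: The sash stands free, 1 to 20 mm short of where it first meets the bent place in the track (no force on the lip); the travel stop's foot stands against the sash's leading end with a gap under 3 mm; both at rest and released (all of step 2 and y of stop_face in the frame of sash_lead below 0.003 m and linear speed of each of sash, stop below 0.005 m/s); the robot touches nothing.
It fails at once if the sash is forced into the tight spot (over 20 N on the bent lip) (contact force between sash and head_track above 20 N).
It fails at once if a thing around the window is moved by more than 15 mm (distance of any of spray, tape, jar, glassbox from where it was at the start of the episode above 0.015 m).
It also fails if it takes over 70 s, if anything falls off the work surface, if the arm or the gripper's body presses on something with over 40 N, if the wrist force passes 120 N, or if a joint passes its speed limit or range.

ROBOT

A 6-joint arm with a two-finger parallel gripper is mounted at the origin on the work surface. World frame = base frame: x ahead of the robot, y to its left, z up, the work surface at z = 0. Lengths are in m, angles in degrees, forces in N, time in s.
With the tool pointing down it reaches from about 0.3 to 0.75 m from the base axis. Payload 8.5 kg.
Tool frame: the origin (TCP) lies on the centre line of the jaws, within the pads' length; the fingertips stand env.tcp_to_tips ahead of it and the grasp point (between the pads) lies 8 mm behind it (env.tcp_to_tips is the distance from the TCP to the fingertips, in m); z points along the fingers, y is the direction in which the jaws open and shut (so a half turn about z gives the same grasp; the last joint's range is limited). The gripper opens to 85 mm and grips with 20 to 120 N. Pads are 22 mm wide; open, the fingers measure 114 mm over their backs; the gripper's body (76 mm by 85 mm) begins 54 mm behind the grasp point. The pads swing forward as they close: fully open they stand 13 mm farther back than shut.
Start: joints at [51.148, 21.807, 74.336, -0, 83.858, -12.336], TCP at [0.246, 0.492, 0.242] pointing down, gripper open.
Joint ranges: [-178.18, 178.18], [-50.72, 133.34], [12.68, 142.11], [-81.47, 261.47], [9.98, 163.14], [-165.26, 165.26]. Speed limits (degrees/s): [136.94, 136.94, 180, 180, 180, 180].

INTERFACE

Orientations are given as a 3x3 rotation matrix whose columns are the frame's x, y, z axes.
In Python, from rig import env gives the robot as it stands. The module is installed in compiled form; this text tells all that it offers.
- The arm moves only by the tool carry_out, never from a script. Its argument "rows" is a list of rows, each an object of numbers: "tx", "ty", "tz": the shift along the tool's x, y, z in cm; "yaw": the turn about the tool's z in rad. In form: [{"tx": .., "ty": .., "tz": .., "yaw": ..}, ...]. A call has 1 to 12 rows; each row shifts and turns the pose as measured when the row begins, along the tool's axes as they then stand; what a row does not reach is not made up. A row lasts 1/10 s, in which the tool goes at most 50 mm and 8.59 degrees, less where a joint would pass 70% of its speed; a pose out of reach is approached as far as the arm can. A call is refused whole if a number of a shift passes 5 or a number of a turn 0.15, either way. A call with a gripper value outside its range is refused whole. "jaw" is the closure, from -1 (fully open) to 1 (shut), set as the call begins (left out, the last holds). The fingers move at their own pace and stop on an object; "squeeze" is the grip in N (left out, the last holds). Time passes only in rows, so rows that do not move let the fingers close. It gives the time, the measured TCP pose, the force and the opening at its end, in the units of the state.
- env.observe(): the state, without advancing time (a new reading comes with each control period).
- env.get_image(name): name is "scene" or "side" or "wrist"; returns the picture (480x640x3 uint8, red, green, blue); there is no depth.
- env.camera_params(name): a dict with "vertical_fov" (degrees; the focal length in pixels is half the picture's height over the tangent of half this angle, whatever the lens; pixels are square), "cx", "cy" (the principal point, pixels), "k1" (the pictures are not rectified: a ray, as slopes to the right and down, at radius r is drawn at 1 + k1 r^2 times it, then the intrinsics apply), "view" (4x4, takes a point from world to camera coordinates). Camera axes: x right, y up, looking along -z (the intrinsics and any distortion apply to the point x, -y, -z); pixel columns grow to the right and rows downward; lengths in m; the calibration is good to about 2 mm. A picture is of the moment at which its call begins: read the wrist's pose just before it. camera_params takes no time and is no camera call; for the wrist camera it gives the pose at the moment of the call.
- env.close_job(): hands the job in, once; it reports no verdict.
The state is a dict: "time_s": time; "q": joint angles; "qvel": joint speeds; "joint_efforts": joint torques, N m; "position": TCP position; "tool_rot": TCP orientation; "ft_force": force on the tool from outside, world axes, zero at the start; "wrist_torque": the same for the moment, N m; "grip_width": finger opening in m.
Only numpy, scipy, OpenCV 4.12 (cv2) and the standard library are available. Lean on these libraries where they do the work, as an engineer would, in place of code of your own. Each camera call takes 0.05 s, during which the arm holds its last target. There are 200 camera calls.

## Working session

There is one attempt and no reset: what is moved stays moved. The work goes in short steps, Python scripts to look and compute and a tool call to move; the robot and the scene stay as the last step left them, time stands still between calls to the robot, and variables do not carry over. Pictures are saved under pics/ and viewed, about 8 in all and at most 12, crops included, and the job is handed in when it is done.

Besides the shell and the picture viewer there is one more tool, called after "Emit:" in YAML: its name, and indented under it one key for each argument. carry_out: Moves the arm, as the interface text tells. Its arguments: {"type":"object","properties":{"rows":{"type":"array","items":{"type":"object","properties":{"tx":{"type":"number"},"ty":{"type":"number"},"tz":{"type":"number"},"yaw":{"type":"number"}}}},"jaw":{"type":"number"},"squeeze":{"type":"number"}},"required":["rows"]}

```bash
mkdir -p pics; cat > h.py <<'E'
import numpy as np, cv2
from rig import env
def snap(n,f):
    p=env.camera_params(n); im=env.get_image(n); cv2.imwrite('pics/'+f,cv2.cvtColor(im,cv2.COLOR_RGB2BGR)); return p
def f_(p): return 240/np.tan(np.radians(p['vertical_fov'])/2)
def ray(p,u,v):
    f=f_(p); K=np.array([[f,0,p['cx']],[0,f,p['cy']],[0,0,1.]])
    x,y=cv2.undistortPoints(np.array([[[u,v]]],float),K,np.array([p['k1'],0,0,0.]))[0,0] 
    V=np.array(p['view']); R=V[:3,:3]; c=-R.T@V[:3,3]
    return c,R.T@np.array([x,-y,-1])
def onz(p,u,v,z):
    c,d=ray(p,u,v); return c+d*(z-c[2])/d[2]
def proj(p,X):
    V=np.array(p['view']); X=V[:3,:3]@np.array(X)+V[:3,3]; a=np.array([X[0],-X[1]])/-X[2]
    a=a*(1+p['k1']*(a@a)); return a*f_(p)+[p['cx'],p['cy']]
def st():
    s=env.observe(); print(s['time_s'],np.round(s['position'],4),np.round(s['ft_force'],2),round(s['grip_width'],4)); return s
E
python3 - <<'E'
from h import *
import pickle
s=st(); print(np.round(s['tool_rot'],3), env.tcp_to_tips)
P={n:snap(n,n+'0.png') for n in('scene','side','wrist')}
pickle.dump(P,open('P0.pkl','wb')); print({k:(np.round(-np.array(p['view'])[:3,:3].T@np.array(p['view'])[:3,3],2),p['k1']) for k,p in P.items()})
E
```

```text
0.0 [0.2454 0.4919 0.2417] [-0.38 -0.33 -0.35] 0.0856
[[-0.895  0.446 -0.001]
 [ 0.446  0.895 -0.001]
 [ 0.    -0.002 -1.   ]] 0.011
{'scene': (array([ 1.43, -0.53,  0.73]), -0.08362893348571579), 'side': (array([-0.11, -0.97,  1.07]), -0.01610376893136732), 'wrist': (array([0.17, 0.53, 0.37]), 0.006157367110147711)}
```

View pics/scene0.png

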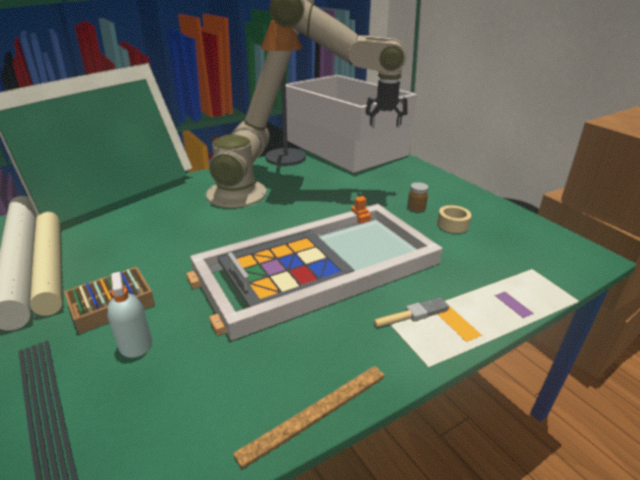

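View pics/side0.png

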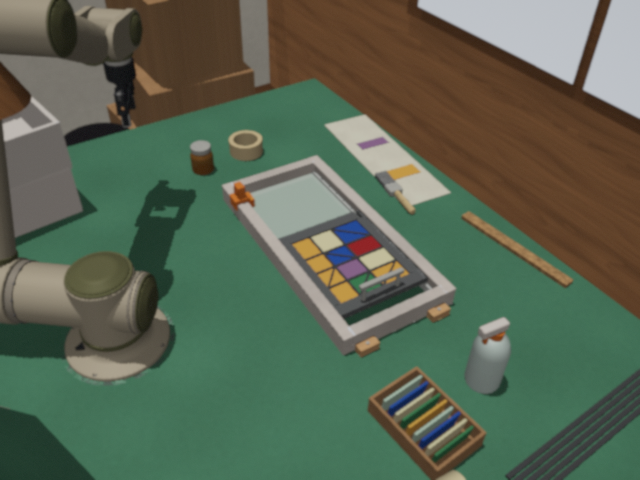

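Both views show the window, with the stop at about scene (361,210) and side (240,195). The handle is at about scene (236,275) and side (382,283). Next I'll zoom in.

```bash
python3 - <<'E'
import cv2
a=cv2.imread('pics/side0.png')[145:365,210:470]; cv2.imwrite('pics/c1.png',cv2.resize(a,None,fx=2.7,fy=2.7,interpolation=2))
a=cv2.imread('pics/scene0.png')[185:335,180:450]; cv2.imwrite('pics/c2.png',cv2.resize(a,None,fx=2.9,fy=2.9,interpolation=2))
E
```

```text
(no output)
```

View pics/c1.png

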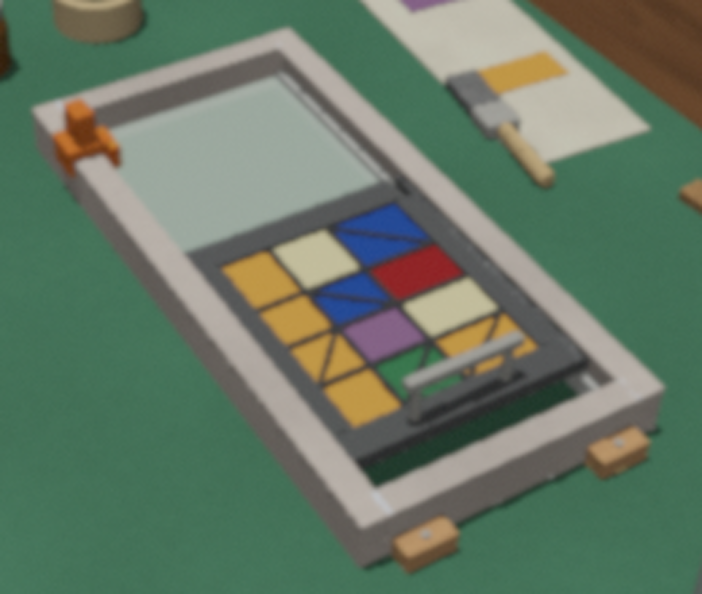

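View pics/c2.png

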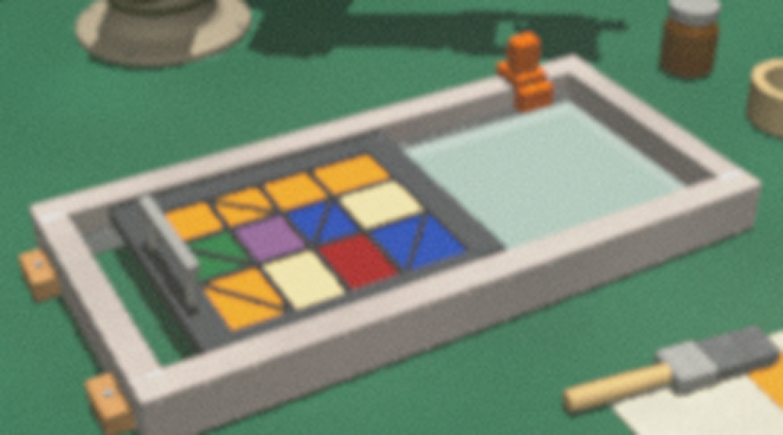

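```bash
python3 - <<'E'
from h import *
import pickle
from scipy.optimize import least_squares
P=pickle.load(open('P0.pkl','rb'))
S=lambda u,v:(210+u/2.7,145+v/2.7); C=lambda u,v:(180+u/2.9,185+v/2.9)
loc=[(-.155,.32),(.155,.32),(.155,-.32),(-.155,-.32)]
obs={'side':[S(37,108),S(290,30),S(663,388),S(362,527)],'scene':[C(572,57),C(760,185),C(143,404),C(33,208)]}
def w(t,x,y,z): c,s=np.cos(t[2]),np.sin(t[2]); return [t[0]+c*x-s*y,t[1]+s*x+c*y,z]
# extra: opening yh (handle), ys (stop grip), 
def res(t):
    r=[]
    for n in obs:
        for l,o in zip(loc,obs[n]): r+=list(proj(P[n],w(t,*l,.052))-o)
    for n,a,b in(('side',S(408,380),S(522,340)),('scene',C(148,200),C(192,268))):
        for x,o in((-.06,a),(.06,b)): r+=list(proj(P[n],w(t,x,t[3],.090))-o)
    for n,o in(('side',S(79,108)),('scene',C(525,37))): r+=list(proj(P[n],w(t,-.138,t[4],.102))-o)
    return r
f=least_squares(res,[.5,0,0,-.2,.25],loss='soft_l1'); t=f.x; pickle.dump(t,open('t.pkl','wb'))
print(np.round(t,4),np.degrees(t[2]),np.round(res(t),1))
print('handle',w(t,0,t[3],.086),'grip',w(t,-.138,t[4],.086))
for n,u,v in(('side',203,170),('side',246,155)): print(onz(P[n],u,v,.0))
E
```

```text
[ 0.5688  0.0123 -0.0358 -0.2342  0.2356] -2.0515917590815196 [-1.6 -0.8 -0.2 -1.6  0.7 -0.9  0.1 -0.7  0.3 -0.1  0.3  0.2 -1.5  0.5
 -2.1 -0.2 -0.9  0.3 -0.1 -3.2 -2.  -0.4 -0.1  0.3 -0.1 -1.4 -0.5  0.9]
handle [np.float64(0.5604595761469756), np.float64(-0.2216747746999901), 0.086] grip [np.float64(0.43936391967651645), np.float64(0.2526900398171949), 0.086]
[0.43519059 0.50025728 0.        ]
[0.58474251 0.5059266  0.        ]
```

Emit:
carry_out:
  rows:
    - {"tx":-3,"ty":-2.5,"yaw":-0.142}
    - {"tx":-3,"ty":-2.5,"yaw":-0.142}
    - {"tx":-3,"ty":-3,"yaw":-0.142}
    - {"tx":-1.7,"ty":-4.2}
    - {"tx":-1.7,"ty":-4.2}
    - {"tx":-1.7,"ty":-4.2}
    - {"tx":-1.7,"ty":-4.2}
    - {"tx":-1.7,"ty":-4.2}
    - {"tx":-1.7,"ty":-4.2}
    - {"tx":-1.7,"ty":-4.2}
    - {"tx":-1.7,"ty":-4.2}
  jaw: -1

```text
validation failed for argument at $.ro...
```

```bash
cat > go.py <<'E'
from h import *
import sys,pickle
# go.py x y z : shift in tool axes (cm), yaw to frame
s=st(); R=np.array(s['tool_rot']); t=pickle.load(open('t.pkl','rb'))
d=R.T@(np.array([float(a) for a in sys.argv[1:4]])-s['position'])*100
y=np.array([-np.sin(t[2]),np.cos(t[2]),0]); v=R.T@y
print('shift cm',np.round(d,2),'yaw',round(float(np.arctan2(-v[0],v[1])),3))
E
python3 go.py .560 -.222 .2
python3 - <<'E'
from h import *
import pickle
P=pickle.load(open('P0.pkl','rb'));t=pickle.load(open('t.pkl','rb'))
c,s=np.cos(t[2]),np.sin(t[2])
for n,u,v in(('side',210+190/2.7,145+253/2.7),('side',210+385/2.7,145+183/2.7),('scene',180+385/2.9,185+135/2.9),('scene',180+505/2.9,185+245/2.9)):
    X=onz(P[n],u,v,.044); d=X[:2]-t[:2]; print('lead local',c*d[0]+s*d[1],-s*d[0]+c*d[1])
print('spray',onz(P['side'],485,383,0))
E
```

```text
0.15 [0.2454 0.492  0.2418] [-0.03 -0.57  0.01] 0.0857
shift cm [-60.03 -49.84   4.22] yaw -0.427
lead local -0.11690811228932774 0.04279232864121247
lead local 0.10139038644629823 0.04114388087457838
lead local -0.11808182948873162 0.050662686623844065
lead local 0.10643404514988972 0.05153271648713049
spray [ 0.61516832 -0.52159392  0.        ]
```

Emit:
carry_out:
  rows:
    - {"tx":-3,"ty":-2.5,"tz":0,"yaw":-0.142}
    - {"tx":-3,"ty":-2.5,"tz":0,"yaw":-0.142}
    - {"tx":-3,"ty":-3,"tz":0,"yaw":-0.142}
    - {"tx":-1.7,"ty":-4.2,"tz":0,"yaw":0}
    - {"tx":-1.7,"ty":-4.2,"tz":0,"yaw":0}
    - {"tx":-1.7,"ty":-4.2,"tz":0,"yaw":0}
    - {"tx":-1.7,"ty":-4.2,"tz":0,"yaw":0}
    - {"tx":-1.7,"ty":-4.2,"tz":0,"yaw":0}
    - {"tx":-1.7,"ty":-4.2,"tz":0,"yaw":0}
    - {"tx":-1.7,"ty":-4.2,"tz":0,"yaw":0}
    - {"tx":-1.7,"ty":-4.2,"tz":0,"yaw":0}
  jaw: -1

```text
time_s: 1.25
position: [0.434, 0.0384, 0.2401]
tool_rot: [[-1.0, 0.022, -0.003], [0.022, 1.0, -0.002], [0.003, -0.002, -1.0]]
ft_force: [0.5, 1.0, -0.4]
grip_width: 0.0853
```

```bash
python3 go.py .560 -.222 .2
```

```text
1.25 [0.434  0.0384 0.2401] [ 0.49  1.01 -0.44] 0.0853
shift cm [-13.17 -25.75   4.01] yaw 0.014
```

Emit:
carry_out:
  rows:
    - {"tx":-2.2,"ty":-4.2,"tz":0.5,"yaw":0.014}
    - {"tx":-2.2,"ty":-4.2,"tz":0.5,"yaw":0}
    - {"tx":-2.2,"ty":-4.2,"tz":0.5,"yaw":0}
    - {"tx":-2.2,"ty":-4.2,"tz":0.5,"yaw":0}
    - {"tx":-2.2,"ty":-4.2,"tz":0.5,"yaw":0}
    - {"tx":-1.5,"ty":-3.5,"tz":0.5,"yaw":0}
    - {"tx":0,"ty":0,"tz":0,"yaw":0}
    - {"tx":0,"ty":0,"tz":0,"yaw":0}

```text
time_s: 2.05
position: [0.5532, -0.228, 0.2061]
tool_rot: [[-0.999, 0.044, -0.005], [0.044, 0.999, 0.0], [0.005, 0.0, -1.0]]
ft_force: [-0.6, 0.4, 0.3]
grip_width: 0.0854
```

```bash
python3 go.py .560 -.222 .2; python3 - <<'E'
from h import *
import pickle
p=snap('wrist','w1.png'); pickle.dump(p,open('P1.pkl','wb'))
E
```

```text
2.05 [ 0.5532 -0.228   0.2061] [-0.6   0.39  0.31] 0.0854
shift cm [-0.65  0.63  0.61] yaw -0.008
```

View pics/w1.png

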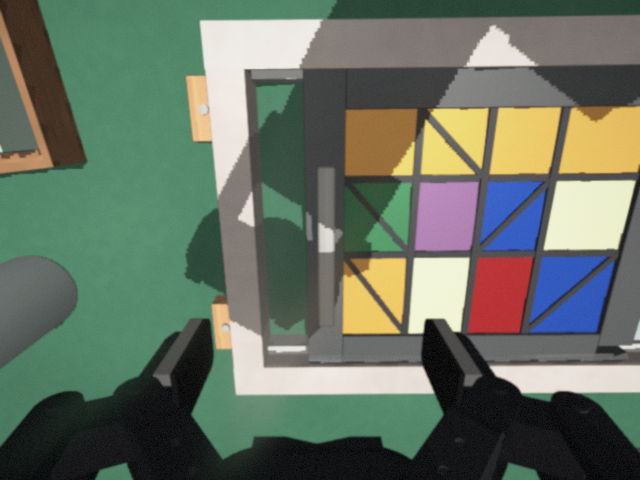

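The wrist view shows the bar centred at pixel (327,247). The pads are on either side of it along y, and the gripper is clear of the box and the bottle.

```bash
python3 - <<'E'
from h import *
import pickle
p=pickle.load(open('P1.pkl','rb'));t=pickle.load(open('t.pkl','rb'))
for u,v,z in((327,247,.092),(327,167,.092),(327,327,.092),(202,22,.052),(235,393,.052),(306,350,.044)): print(onz(p,u,v,z))
E
```

```text
[ 0.5518841  -0.22044119  0.092     ]
[ 0.49652649 -0.21847344  0.092     ]
[ 0.61584845 -0.22271936  0.092     ]
[ 0.40021641 -0.29914155  0.052     ]
[ 0.70609672 -0.31176852  0.052     ]
[ 0.66749853 -0.24283397  0.044     ]
```

Emit:
carry_out:
  rows:
    - {"tx":-0.4,"ty":0.7,"tz":3.5,"yaw":-0.008}
    - {"tx":0,"ty":0,"tz":3.5,"yaw":0}
    - {"tx":0,"ty":0,"tz":3,"yaw":0}
    - {"tx":0,"ty":0,"tz":0,"yaw":0}

```text
time_s: 2.5
position: [0.5572, -0.2168, 0.1061]
tool_rot: [[-1.0, 0.031, -0.001], [0.031, 1.0, -0.002], [0.001, -0.002, -1.0]]
ft_force: [0.0, 0.4, -0.4]
grip_width: 0.0854
```

```bash
python3 go.py .557 -.221 .079
```

```text
2.5 [ 0.5572 -0.2168  0.1061] [ 0.04  0.41 -0.43] 0.0854
shift cm [ 0.   -0.42  2.71] yaw 0.005
```

Emit:
carry_out:
  rows:
    - {"tx":0,"ty":-0.4,"tz":1.4,"yaw":0.005}
    - {"tx":0,"ty":0,"tz":1.3,"yaw":0}
    - {"tx":0,"ty":0,"tz":0,"yaw":0}

```text
time_s: 2.8
position: [0.5582, -0.2191, 0.0825]
tool_rot: [[-0.999, 0.033, 0.003], [0.033, 0.999, -0.004], [-0.003, -0.004, -1.0]]
ft_force: [-0.7, 0.8, -0.2]
grip_width: 0.0853
```

Emit:
carry_out:
  rows:
    - {"tx":0,"ty":0,"tz":0,"yaw":0}
    - {"tx":0,"ty":0,"tz":0,"yaw":0}
    - {"tx":0,"ty":0,"tz":0,"yaw":0}
    - {"tx":0,"ty":0,"tz":0,"yaw":0}
    - {"tx":0,"ty":0,"tz":0,"yaw":0}
    - {"tx":0,"ty":0,"tz":0,"yaw":0}
    - {"tx":0,"ty":0,"tz":0,"yaw":0}
    - {"tx":0,"ty":0,"tz":0,"yaw":0}
  jaw: 1
  squeeze: 40

```text
time_s: 3.6
position: [0.5596, -0.2195, 0.087]
tool_rot: [[-0.999, 0.032, 0.009], [0.032, 0.999, -0.008], [-0.009, -0.008, -1.0]]
ft_force: [-0.6, 0.1, 0.5]
grip_width: 0.011
```

Emit:
carry_out:
  rows:
    - {"tx":0,"ty":0.6,"tz":0.1,"yaw":0}
    - {"tx":0,"ty":0.6,"tz":0.1,"yaw":0}
    - {"tx":0,"ty":0.6,"tz":0.1,"yaw":0}
    - {"tx":0,"ty":0.6,"tz":0.1,"yaw":0}
    - {"tx":0,"ty":0.6,"tz":0.1,"yaw":0}

```text
time_s: 4.1
position: [0.5605, -0.1941, 0.087]
tool_rot: [[-0.999, 0.034, 0.012], [0.034, 0.999, -0.02], [-0.012, -0.019, -1.0]]
ft_force: [-3.5, -2.7, 7.9]
grip_width: 0.0111
```

Emit:
carry_out:
  rows:
    - {"tx":0,"ty":0.5,"tz":0,"yaw":0}
    - {"tx":0,"ty":0.5,"tz":0,"yaw":0}
    - {"tx":0,"ty":0.5,"tz":0,"yaw":0}
    - {"tx":0,"ty":0.4,"tz":0,"yaw":0}

```text
time_s: 4.5
position: [0.5612, -0.1752, 0.087]
tool_rot: [[-0.999, 0.034, 0.012], [0.034, 0.999, -0.022], [-0.013, -0.022, -1.0]]
ft_force: [-1.4, -3.3, 2.0]
grip_width: 0.0108
```

Emit:
carry_out:
  rows:
    - {"tx":0,"ty":0.2,"tz":0,"yaw":0}
    - {"tx":0,"ty":0.2,"tz":0,"yaw":0}
    - {"tx":0,"ty":0.2,"tz":0,"yaw":0}

```text
time_s: 4.8
position: [0.5614, -0.1685, 0.087]
tool_rot: [[-0.999, 0.034, 0.012], [0.034, 0.999, -0.022], [-0.013, -0.022, -1.0]]
ft_force: [-1.2, -2.9, 3.0]
grip_width: 0.011
```

Emit:
carry_out:
  rows:
    - {"tx":0,"ty":0.15,"tz":0,"yaw":0}
    - {"tx":0,"ty":0.15,"tz":0,"yaw":0}
    - {"tx":0,"ty":0.15,"tz":0,"yaw":0}

```text
time_s: 5.1
position: [0.5615, -0.1638, 0.087]
tool_rot: [[-0.999, 0.034, 0.012], [0.034, 0.999, -0.023], [-0.013, -0.022, -1.0]]
ft_force: [-0.3, -3.1, 2.7]
grip_width: 0.011
```

Emit:
carry_out:
  rows:
    - {"tx":0,"ty":0.15,"tz":0,"yaw":0}
    - {"tx":0,"ty":0.15,"tz":0,"yaw":0}

```text
time_s: 5.3
position: [0.5617, -0.1607, 0.0871]
tool_rot: [[-0.999, 0.034, 0.012], [0.034, 0.999, -0.023], [-0.013, -0.022, -1.0]]
ft_force: [-1.8, -3.5, 2.8]
grip_width: 0.0105
```

Sliding friction reads a steady 3 N or so. I'll go on in steps of about 5 mm, watching the force each time.

Emit:
carry_out:
  rows:
    - {"tx":0,"ty":0.15,"tz":0,"yaw":0}
    - {"tx":0,"ty":0.15,"tz":0,"yaw":0}
    - {"tx":0,"ty":0.15,"tz":0,"yaw":0}

```text
time_s: 5.6
position: [0.5618, -0.1558, 0.087]
tool_rot: [[-0.999, 0.034, 0.012], [0.034, 0.999, -0.023], [-0.013, -0.022, -1.0]]
ft_force: [-1.8, -2.9, 3.2]
grip_width: 0.011
```

Emit:
carry_out:
  rows:
    - {"tx":0,"ty":0.15,"tz":0,"yaw":0}
    - {"tx":0,"ty":0.15,"tz":0,"yaw":0}
    - {"tx":0,"ty":0.15,"tz":0,"yaw":0}

```text
time_s: 5.9
position: [0.562, -0.1509, 0.087]
tool_rot: [[-0.999, 0.034, 0.012], [0.034, 0.999, -0.023], [-0.013, -0.022, -1.0]]
ft_force: [-2.1, -3.1, 3.9]
grip_width: 0.0109
```

Emit:
carry_out:
  rows:
    - {"tx":0,"ty":0.15,"tz":0,"yaw":0}
    - {"tx":0,"ty":0.15,"tz":0,"yaw":0}
    - {"tx":0,"ty":0.15,"tz":0,"yaw":0}

```text
time_s: 6.2
position: [0.5622, -0.146, 0.087]
tool_rot: [[-0.999, 0.034, 0.012], [0.034, 0.999, -0.023], [-0.013, -0.022, -1.0]]
ft_force: [-2.9, -2.6, 5.0]
grip_width: 0.0108
```

Emit:
carry_out:
  rows:
    - {"tx":0,"ty":0.15,"tz":0,"yaw":0}
    - {"tx":0,"ty":0.15,"tz":0,"yaw":0}
    - {"tx":0,"ty":0.15,"tz":0,"yaw":0}

```text
time_s: 6.5
position: [0.5623, -0.1411, 0.087]
tool_rot: [[-0.999, 0.034, 0.012], [0.034, 0.999, -0.023], [-0.013, -0.022, -1.0]]
ft_force: [-2.3, -2.3, 3.8]
grip_width: 0.0108
```

Emit:
carry_out:
  rows:
    - {"tx":0,"ty":0.15,"tz":0,"yaw":0}
    - {"tx":0,"ty":0.15,"tz":0,"yaw":0}
    - {"tx":0,"ty":0.15,"tz":0,"yaw":0}

```text
time_s: 6.8
position: [0.5625, -0.1362, 0.087]
tool_rot: [[-0.999, 0.034, 0.012], [0.034, 0.999, -0.023], [-0.013, -0.023, -1.0]]
ft_force: [-1.7, -2.9, 4.2]
grip_width: 0.0108
```

Emit:
carry_out:
  rows:
    - {"tx":0,"ty":0.15,"tz":0,"yaw":0}
    - {"tx":0,"ty":0.15,"tz":0,"yaw":0}
    - {"tx":0,"ty":0.15,"tz":0,"yaw":0}

```text
time_s: 7.1
position: [0.5627, -0.1313, 0.087]
tool_rot: [[-0.999, 0.034, 0.012], [0.034, 0.999, -0.023], [-0.013, -0.023, -1.0]]
ft_force: [-2.4, -3.7, 6.2]
grip_width: 0.0107
```

Emit:
carry_out:
  rows:
    - {"tx":0,"ty":0.15,"tz":0,"yaw":0}
    - {"tx":0,"ty":0.15,"tz":0,"yaw":0}

```text
time_s: 7.3
position: [0.5628, -0.1281, 0.087]
tool_rot: [[-0.999, 0.034, 0.012], [0.034, 0.999, -0.023], [-0.013, -0.023, -1.0]]
ft_force: [-1.5, -3.0, 5.3]
grip_width: 0.0108
```

Emit:
carry_out:
  rows:
    - {"tx":0,"ty":0.15,"tz":0,"yaw":0}
    - {"tx":0,"ty":0.15,"tz":0,"yaw":0}
    - {"tx":0,"ty":0.15,"tz":0,"yaw":0}

```text
time_s: 7.6
position: [0.5629, -0.1232, 0.087]
tool_rot: [[-0.999, 0.034, 0.013], [0.034, 0.999, -0.023], [-0.013, -0.023, -1.0]]
ft_force: [-1.4, -2.8, 5.1]
grip_width: 0.0115
```

Emit:
carry_out:
  rows:
    - {"tx":0,"ty":0.15,"tz":0,"yaw":0}
    - {"tx":0,"ty":0.15,"tz":0,"yaw":0}
    - {"tx":0,"ty":0.15,"tz":0,"yaw":0}

```text
time_s: 7.9
position: [0.5631, -0.1183, 0.087]
tool_rot: [[-0.999, 0.034, 0.013], [0.034, 0.999, -0.023], [-0.013, -0.023, -1.0]]
ft_force: [-1.8, -3.4, 4.6]
grip_width: 0.0107
```

Emit:
carry_out:
  rows:
    - {"tx":0,"ty":0.15,"tz":0,"yaw":0}
    - {"tx":0,"ty":0.15,"tz":0,"yaw":0}
    - {"tx":0,"ty":0.15,"tz":0,"yaw":0}

```text
time_s: 8.2
position: [0.5633, -0.1133, 0.087]
tool_rot: [[-0.999, 0.034, 0.013], [0.034, 0.999, -0.023], [-0.014, -0.023, -1.0]]
ft_force: [-1.1, -3.5, 5.0]
grip_width: 0.0111
```

Emit:
carry_out:
  rows:
    - {"tx":0,"ty":0.15,"tz":0,"yaw":0}
    - {"tx":0,"ty":0.15,"tz":0,"yaw":0}
    - {"tx":0,"ty":0.15,"tz":0,"yaw":0}

```text
time_s: 8.5
position: [0.5634, -0.1106, 0.087]
tool_rot: [[-0.999, 0.034, 0.013], [0.034, 0.999, -0.028], [-0.014, -0.027, -1.0]]
ft_force: [-3.5, -9.7, 4.5]
grip_width: 0.0109
```

It binds: the push rose from about 3 N to about 9.7 N, with the onset near y = -0.113. Backing off.

Emit:
carry_out:
  rows:
    - {"tx":0,"ty":-0.3,"tz":0,"yaw":0}
    - {"tx":0,"ty":-0.3,"tz":0,"yaw":0}
    - {"tx":0,"ty":-0.3,"tz":0,"yaw":0}

```text
time_s: 8.8
position: [0.5631, -0.1173, 0.087]
tool_rot: [[-0.999, 0.034, 0.013], [0.033, 0.999, -0.023], [-0.013, -0.022, -1.0]]
ft_force: [-1.1, 2.7, 5.2]
grip_width: 0.0108
```

Emit:
carry_out:
  rows:
    - {"tx":0,"ty":-0.25,"tz":0,"yaw":0}
    - {"tx":0,"ty":-0.25,"tz":0,"yaw":0}
    - {"tx":0,"ty":0,"tz":0,"yaw":0}
    - {"tx":0,"ty":0,"tz":0,"yaw":0}
    - {"tx":0,"ty":0,"tz":0,"yaw":0}

```text
time_s: 9.3
position: [0.5629, -0.1226, 0.087]
tool_rot: [[-0.999, 0.034, 0.013], [0.034, 0.999, -0.022], [-0.013, -0.021, -1.0]]
ft_force: [-0.9, 2.2, 4.0]
grip_width: 0.0112
```

Emit:
carry_out:
  rows:
    - {"tx":0,"ty":0,"tz":0,"yaw":0}
    - {"tx":0,"ty":0,"tz":0,"yaw":0}
    - {"tx":0,"ty":0,"tz":0,"yaw":0}
    - {"tx":0,"ty":0,"tz":0,"yaw":0}
    - {"tx":0,"ty":0,"tz":0,"yaw":0}
    - {"tx":0,"ty":0,"tz":0,"yaw":0}
  jaw: -1

```text
time_s: 9.9
position: [0.5627, -0.1235, 0.0856]
tool_rot: [[-0.999, 0.033, 0.011], [0.033, 0.999, -0.023], [-0.012, -0.023, -1.0]]
ft_force: [0.0, -0.3, -0.5]
grip_width: 0.0855
```

Emit:
carry_out:
  rows:
    - {"tx":0,"ty":0,"tz":-3,"yaw":0}
    - {"tx":0,"ty":0,"tz":-5,"yaw":0}
    - {"tx":0,"ty":0,"tz":-5,"yaw":0}
    - {"tx":1,"ty":4,"tz":0,"yaw":0}
    - {"tx":2,"ty":4,"tz":0,"yaw":0}
    - {"tx":2,"ty":4,"tz":0,"yaw":0}
    - {"tx":2,"ty":4,"tz":0,"yaw":0}
    - {"tx":1,"ty":4,"tz":0,"yaw":0}
    - {"tx":0,"ty":0,"tz":0,"yaw":0}

```text
time_s: 10.8
position: [0.4855, 0.0877, 0.2156]
tool_rot: [[-0.999, 0.037, 0.014], [0.037, 0.999, -0.023], [-0.014, -0.022, -1.0]]
ft_force: [-0.6, -0.5, -0.3]
grip_width: 0.0858
```

```bash
python3 go.py .437 .253 .2; python3 - <<'E'
from h import *
import pickle
p=snap('wrist','w2.png'); pickle.dump(p,open('P2.pkl','wb'))
E
```

```text
10.8 [0.4855 0.0877 0.2156] [-0.57 -0.52 -0.31] 0.0858
shift cm [ 5.48 16.37  1.12] yaw -0.001
```

View pics/w2.png

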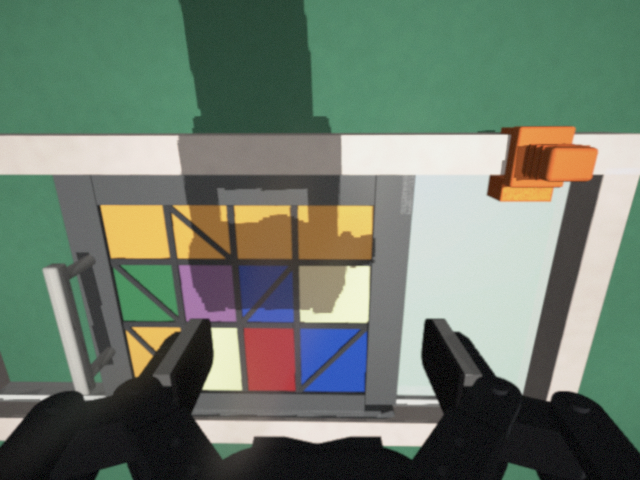

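The wrist view shows the grip's top at about (573,163), the stop foot's front near x = 489, and the sash's leading edge at about x = 410.

```bash
python3 - <<'E'
from h import *
import pickle
p=pickle.load(open('P2.pkl','rb'))
for u,v,z in((573,163,.102),(489,188,.052),(406,190,.044),(414,180,.044),(392,395,.044)): print(onz(p,u,v,z))
E
```

```text
[0.43372847 0.25161332 0.102     ]
[0.4576073  0.22232915 0.052     ]
[0.4584757  0.15862467 0.044     ]
[0.45050487 0.16474741 0.044     ]
[0.66630832 0.15332683 0.044     ]
```

Emit:
carry_out:
  rows:
    - {"tx":1.4,"ty":4.2,"tz":0,"yaw":0}
    - {"tx":1.4,"ty":4.2,"tz":0,"yaw":0}
    - {"tx":1.4,"ty":4,"tz":0.4,"yaw":0}
    - {"tx":1.2,"ty":3.8,"tz":0.4,"yaw":0}
    - {"tx":0,"ty":0,"tz":0,"yaw":0}
    - {"tx":0,"ty":0,"tz":0,"yaw":0}

```text
time_s: 11.45
position: [0.442, 0.2499, 0.2025]
tool_rot: [[-0.999, 0.046, 0.017], [0.046, 0.999, -0.025], [-0.018, -0.025, -1.0]]
ft_force: [1.8, -0.3, -0.8]
grip_width: 0.0857
```

```bash
python3 go.py .437 .252 .083; python3 - <<'E'
from h import *
import pickle
p=snap('wrist','w3.png'); pickle.dump(p,open('P3.pkl','wb'))
E
```

```text
11.45 [0.442  0.2499 0.2025] [ 1.75 -0.28 -0.78] 0.0857
shift cm [ 0.73  0.48 11.93] yaw -0.01
```

View pics/w3.png

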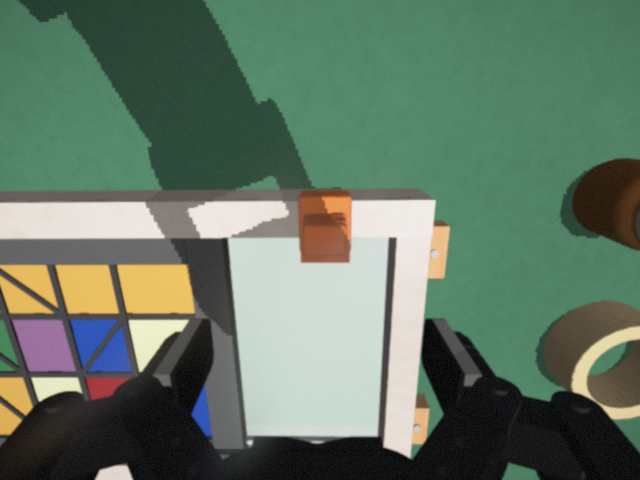

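The stop spans x = 300-350 and sits nearly centred between the jaws. The tape and jar lie well to the right, beyond the open fingers.

```bash
python3 - <<'E'
from h import *
import pickle
p=pickle.load(open('P3.pkl','rb'))
c=-np.array(p['view'])[:3,:3].T@np.array(p['view'])[:3,3]; print(c)
for u,v,z in((326,235,.102),(326,218,.102),(326,194,.066),(326,262,.066),(300,240,.066),(350,240,.066),(228,245,.044),(231,240,.044)): print(u,v,onz(p,u,v,z))
for x in((.437,.252,.102),(.437,.252,.066)):print(proj(p,x))
E
```

```text
[0.35730197 0.25749125 0.33162094]
326 235 [0.42992285 0.25437219 0.102     ]
326 218 [0.41839059 0.25481585 0.102     ]
326 194 [0.40985102 0.25509308 0.066     ]
326 262 [0.46341577 0.25303231 0.066     ]
300 240 [0.44454763 0.23382097 0.066     ]
350 240 [0.44602196 0.27203962 0.066     ]
228 245 [0.45385342 0.1712053  0.044     ]
231 240 [0.44955538 0.17428792 0.044     ]
[322.84336514 245.27822269]
[323.29691129 229.67185517]
```

Emit:
carry_out:
  rows:
    - {"tx":0.7,"ty":0.5,"tz":3,"yaw":-0.01}
    - {"tx":0,"ty":0,"tz":4,"yaw":0}
    - {"tx":0,"ty":0,"tz":3,"yaw":0}
    - {"tx":0,"ty":0,"tz":0,"yaw":0}

```text
time_s: 11.9
position: [0.4417, 0.2472, 0.1013]
tool_rot: [[-0.999, 0.045, 0.023], [0.044, 0.999, -0.025], [-0.024, -0.024, -0.999]]
ft_force: [0.6, -0.4, 0.7]
grip_width: 0.0854
```

```bash
python3 go.py .437 .253 .083
```

```text
11.9 [0.4417 0.2472 0.1013] [ 0.59 -0.36  0.65] 0.0854
shift cm [0.53 0.6  1.8 ] yaw -0.009
```

Emit:
carry_out:
  rows:
    - {"tx":0.5,"ty":0.6,"tz":0.6,"yaw":-0.009}
    - {"tx":0,"ty":0,"tz":1.1,"yaw":0}
    - {"tx":0,"ty":0,"tz":0,"yaw":0}

```text
time_s: 12.2
position: [0.4397, 0.252, 0.0858]
tool_rot: [[-0.999, 0.039, 0.027], [0.038, 0.999, -0.024], [-0.028, -0.023, -0.999]]
ft_force: [0.2, 0.1, -0.6]
grip_width: 0.0857
```

Emit:
carry_out:
  rows:
    - {"tx":0,"ty":0,"tz":0,"yaw":0}
    - {"tx":0,"ty":0,"tz":0,"yaw":0}
    - {"tx":0,"ty":0,"tz":0,"yaw":0}
    - {"tx":0,"ty":0,"tz":0,"yaw":0}
    - {"tx":0,"ty":0,"tz":0,"yaw":0}
    - {"tx":0,"ty":0,"tz":0,"yaw":0}
  jaw: 1
  squeeze: 40

```text
time_s: 12.8
position: [0.4407, 0.2523, 0.0883]
tool_rot: [[-0.999, 0.039, 0.031], [0.038, 0.999, -0.022], [-0.032, -0.021, -0.999]]
ft_force: [0.8, -0.6, -1.5]
grip_width: 0.0293
```

Emit:
carry_out:
  rows:
    - {"tx":0,"ty":-0.6,"tz":0,"yaw":0}
    - {"tx":0,"ty":-0.7,"tz":0,"yaw":0}
    - {"tx":0,"ty":-0.7,"tz":0,"yaw":0}
    - {"tx":0,"ty":-0.7,"tz":0,"yaw":0}
    - {"tx":0,"ty":-0.7,"tz":0,"yaw":0}

```text
time_s: 13.3
position: [0.4396, 0.2214, 0.0883]
tool_rot: [[-0.999, 0.039, 0.034], [0.038, 0.999, -0.013], [-0.034, -0.011, -0.999]]
ft_force: [-0.0, 6.2, -2.4]
grip_width: 0.0289
```

Emit:
carry_out:
  rows:
    - {"tx":0,"ty":-0.5,"tz":0,"yaw":0}
    - {"tx":0,"ty":-0.5,"tz":0,"yaw":0}
    - {"tx":0,"ty":-0.5,"tz":0,"yaw":0}
    - {"tx":0,"ty":-0.2,"tz":0,"yaw":0}

```text
time_s: 13.7
position: [0.4391, 0.2057, 0.0882]
tool_rot: [[-0.999, 0.039, 0.035], [0.039, 0.999, -0.007], [-0.035, -0.005, -0.999]]
ft_force: [-0.2, 7.0, -1.4]
grip_width: 0.0289
```

```bash
python3 go.py .44 .1843 .088; python3 - <<'E'
from h import *
import pickle
p=snap('scene','s4.png'); p=snap('side','d4.png')
a=cv2.imread('pics/side0.png')
a=cv2.imread('pics/d4.png')[150:310,200:400]; b=cv2.imread('pics/s4.png')[180:300,270:430]
cv2.imwrite('pics/c4.png',np.vstack([cv2.resize(a,(400,300),interpolation=2),cv2.resize(b,(400,300),interpolation=2)]))
E
```

```text
13.7 [0.4391 0.2057 0.0882] [-0.22  7.02 -1.43] 0.0289
shift cm [-0.17 -2.13  0.04] yaw -0.003
```

View pics/c4.png

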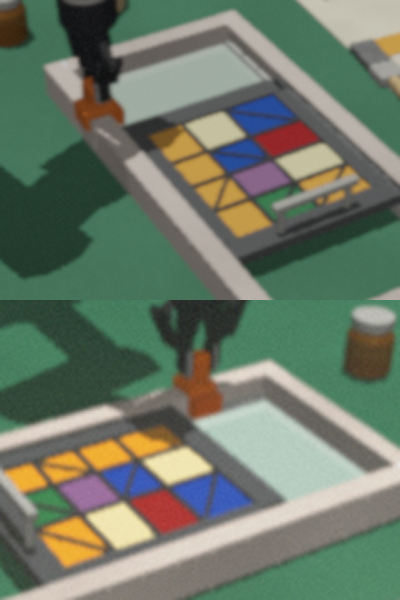

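The stop slides with the grip at 6–7 N, and its foot is still about 20 mm from the sash. I'll approach by feel.

Emit:
carry_out:
  rows:
    - {"tx":0,"ty":-0.3,"tz":0,"yaw":0}
    - {"tx":0,"ty":-0.3,"tz":0,"yaw":0}
    - {"tx":0,"ty":-0.2,"tz":0,"yaw":0}

```text
time_s: 14.1
position: [0.4389, 0.1988, 0.0882]
tool_rot: [[-0.999, 0.038, 0.036], [0.038, 0.999, -0.004], [-0.036, -0.003, -0.999]]
ft_force: [1.2, 6.5, -1.1]
grip_width: 0.0292
```

Emit:
carry_out:
  rows:
    - {"tx":0,"ty":-0.15,"tz":0,"yaw":0}
    - {"tx":0,"ty":-0.15,"tz":0,"yaw":0}

```text
time_s: 14.3
position: [0.4388, 0.1965, 0.0883]
tool_rot: [[-0.999, 0.038, 0.036], [0.038, 0.999, -0.003], [-0.036, -0.001, -0.999]]
ft_force: [0.3, 5.4, -1.4]
grip_width: 0.0291
```

Emit:
carry_out:
  rows:
    - {"tx":0,"ty":-0.2,"tz":0,"yaw":0}
    - {"tx":0,"ty":-0.2,"tz":0,"yaw":0}

```text
time_s: 14.5
position: [0.4387, 0.1932, 0.0883]
tool_rot: [[-0.999, 0.037, 0.037], [0.037, 0.999, -0.001], [-0.037, 0.0, -0.999]]
ft_force: [0.7, 5.2, -1.0]
grip_width: 0.0293
```

Emit:
carry_out:
  rows:
    - {"tx":0,"ty":-0.15,"tz":0,"yaw":0}
    - {"tx":0,"ty":-0.15,"tz":0,"yaw":0}

```text
time_s: 14.7
position: [0.4386, 0.1909, 0.0883]
tool_rot: [[-0.999, 0.037, 0.037], [0.037, 0.999, 0.0], [-0.037, 0.001, -0.999]]
ft_force: [0.3, 6.4, -0.9]
grip_width: 0.0293
```

Emit:
carry_out:
  rows:
    - {"tx":0,"ty":-0.15,"tz":0,"yaw":0}
    - {"tx":0,"ty":-0.15,"tz":0,"yaw":0}

```text
time_s: 14.9
position: [0.4385, 0.1885, 0.0882]
tool_rot: [[-0.999, 0.036, 0.037], [0.036, 0.999, 0.001], [-0.037, 0.003, -0.999]]
ft_force: [1.0, 5.6, -2.0]
grip_width: 0.0293
```

Emit:
carry_out:
  rows:
    - {"tx":0,"ty":-0.15,"tz":0,"yaw":0}
    - {"tx":0,"ty":-0.15,"tz":0,"yaw":0}

```text
time_s: 15.1
position: [0.4384, 0.1861, 0.0883]
tool_rot: [[-0.999, 0.036, 0.038], [0.036, 0.999, 0.002], [-0.038, 0.004, -0.999]]
ft_force: [0.8, 5.6, -1.0]
grip_width: 0.0295
```

Emit:
carry_out:
  rows:
    - {"tx":0,"ty":-0.12,"tz":0,"yaw":0}
    - {"tx":0,"ty":-0.12,"tz":0,"yaw":0}

```text
time_s: 15.3
position: [0.4384, 0.1846, 0.0882]
tool_rot: [[-0.999, 0.036, 0.038], [0.036, 0.999, 0.004], [-0.038, 0.006, -0.999]]
ft_force: [-0.3, 9.3, -1.9]
grip_width: 0.0294
```

Emit:
carry_out:
  rows:
    - {"tx":0,"ty":-0.1,"tz":0,"yaw":0}

```text
time_s: 15.4
position: [0.4384, 0.1843, 0.0882]
tool_rot: [[-0.999, 0.036, 0.038], [0.036, 0.999, 0.006], [-0.038, 0.007, -0.999]]
ft_force: [-0.1, 9.9, -1.5]
grip_width: 0.029
```

Contact is confirmed: the force went from 6 N to nearly 10 N, at the predicted place. Releasing and rising.

Emit:
carry_out:
  rows:
    - {"tx":0,"ty":0,"tz":0,"yaw":0}
    - {"tx":0,"ty":0,"tz":0,"yaw":0}
    - {"tx":0,"ty":0,"tz":0,"yaw":0}
    - {"tx":0,"ty":0,"tz":0,"yaw":0}
    - {"tx":0,"ty":0,"tz":0,"yaw":0}
    - {"tx":0,"ty":0,"tz":0,"yaw":0}
  jaw: -1

```text
time_s: 16.0
position: [0.4385, 0.1836, 0.0884]
tool_rot: [[-0.999, 0.035, 0.039], [0.036, 0.999, 0.005], [-0.039, 0.006, -0.999]]
ft_force: [0.0, -0.3, -0.4]
grip_width: 0.0853
```

Emit:
carry_out:
  rows:
    - {"tx":0,"ty":0,"tz":-3,"yaw":0}
    - {"tx":0,"ty":0,"tz":-4,"yaw":0}
    - {"tx":0,"ty":0,"tz":-4,"yaw":0}
    - {"tx":0,"ty":0,"tz":0,"yaw":0}
    - {"tx":0,"ty":0,"tz":0,"yaw":0}

```text
time_s: 16.5
position: [0.4336, 0.1828, 0.2016]
tool_rot: [[-0.999, 0.036, 0.036], [0.036, 0.999, 0.004], [-0.036, 0.005, -0.999]]
ft_force: [-0.4, 1.0, 0.1]
grip_width: 0.0857
```

```bash
python3 - <<'E'
from h import *
st(); snap('wrist','w5.png')
E
```

```text
16.5 [0.4336 0.1828 0.2016] [-0.35  1.03  0.14] 0.0857
```

View pics/w5.png

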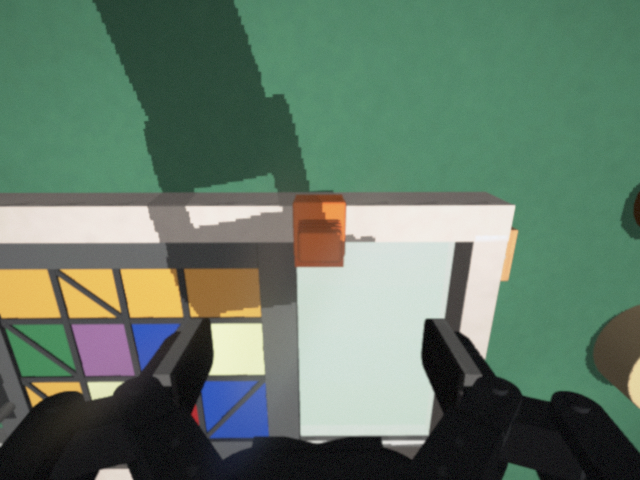

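The foot's edge (x≈296) lines up with the sash's leading edge (x≈298). There is no visible gap, and the gripper is clear.

```bash
python3 -c "
from rig import env
print(env.close_job())"
```

```text
the job is handed in; nothing more can be done
None
```

I slid the sash open by its handle until it bound, backed it off, set the travel stop against it, and handed the job in at about 16.5 s. The job reports no verdict.

- **Binding:** the push rose from about 3 N to 9.7 N, so roughly 6.5 N was on the lip, well under the 20 N limit.
- **Back-off:** I moved the sash back about 9 mm from where it began to bind, measured by the tool position. The onset is good to about 1–2 mm, because I was advancing in steps of a few millimetres.
- **Stop:** it slid at about 6 N, then the force rose to 9.3–9.9 N at the place I had predicted, which is the foot meeting the sash. That contact may have pushed the sash back by less than about 1–2 mm more.
- **Last checks:** after letting go, the wrist picture showed the stop's foot against the sash's leading edge with no visible gap. The gripper was about 11 cm above the window and the force reading was near zero. I saw no sign that I touched the bottle, tape, jar or box, but I did not measure their positions again at the end.

Early on, one move call was refused because it left out some numbers; nothing moved.

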